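# Tidy the marker tester counter

## Task

Put the stray stock back into the grey trays: lay the two square markers flat in the two-lane tray, one in each lane, take the round marker out of its cradle and lay it down in the V trough tray, and stand the two ink bottles upright in the pocket tray, one in each pocket. Leave everything lying still.

Things in the scene. Friction and masses are not known exactly. Their poses are not given: they have to be found in the camera images.
- square_marker_1: first square-barrelled twin-tip marker, off-white with a pale green inlay at both ends, 135 long, 22 x 22 across, lying on the counter (30 g). Origin at its centre (11 above the counter at the start); own x along its length. Sizes in mm.
- square_marker_2: second square-barrelled twin-tip marker, off-white with a pale green inlay at both ends, 135 long, 22 x 22 across, lying on the counter (30 g). Origin at its centre (11 above the counter at the start); own x along its length. Same as the first; either may go in either lane. Sizes in mm.
- round_marker: round marker, a plain off-white cylinder 135 long and 24 diameter with pale green end discs (35 g), at the start lying in the cradle with its axis 26 above the counter. Origin at its centre; own x along its length (it may be rolled to any angle about x). Sizes in mm.
- ink_bottle_1: first small squat refill ink bottle standing upright, off-white, round body 36 diameter and 44 high, pale green cap 20 diameter above it, 58 high in all (60 g). Origin at the centre of its underside; own z up through the cap. Sizes in mm.
- ink_bottle_2: second small squat refill ink bottle standing upright, off-white, round body 36 diameter and 44 high, pale green cap 20 diameter above it, 58 high in all (60 g). Origin at the centre of its underside; own z up through the cap. Same as the first; either may go in either pocket. Sizes in mm.
- cradle: pale wooden pen cradle, fixed to the counter: a base 112 x 46 and 4 thick with two upright V rests, each 14 long, centred 45 either side of the middle, so that 76 of the marker is free between them to be gripped from above; the rests reach 24 high and 19 to either side. Origin under its centre at counter level; own x along the V (and the round marker), z up. Sizes in mm.
- two_lane_tray: low grey tray with a darker floor, fixed, 110 (own x) x 168 (own y), with two long lanes side by side along own y, parted by a rib 4 thick. Lane centres at own x = +26.5 and -26.5; each lane is 49 wide and 160 long inside, floor 3 above the counter, all walls and the rib 10 high. Origin under its centre at counter level, z up. Sizes in mm.
- trough_tray: low grey tray with a darker floor, fixed, narrow: 52 (own x) x 168 (own y), a single long shallow V trough along own y, sides sloping 20 degrees, 160 long inside; lowest line 3 above the counter, side rims 11 high, end walls 14 high. A 24 diameter rod resting in it has its axis at own x = 0, 16 above the counter. Origin under its centre at counter level, z up. Sizes in mm.
- pocket_tray: low grey tray with a darker floor, fixed, 74 (own x) x 144 (own y), with two square pockets 66 x 66 inside, centred at own y = +35 and -35; outer walls 12 high, the wall between them 11 high, all 4 thick, floor 4 above the counter. Origin under its centre at counter level, z up. Sizes in mm.
Things that resemble listed ones, but are neither listed nor needed, are in the scene too. Leave any orange or purple look-alike of the square_marker_2 alone.

How it is judged:
By the outcome, as a careful person would: the job done as asked, in the order asked, and still so for the second after the job is handed in, with the robot touching nothing.
It also fails if it takes over 122 s, if anything falls off the work surface, if the arm or the gripper's body presses on something with over 40 N, if the wrist force passes 120 N, or if a joint passes its speed limit or range.

## Robot

A 6-joint arm with a two-finger parallel gripper is mounted at the origin on the work surface. World frame = base frame: x ahead of the robot, y to its left, z up, the work surface at z = 0. Lengths are in m, angles in rad, forces in N, time in s.
With the tool pointing down it reaches from about 0.425 to 0.95 m from the base axis. Payload 14.7 kg.
Tool frame: the origin (TCP) lies on the front face of the gripper's body, between the roots of the fingers; the fingertips stand 73 mm ahead of it and the grasp point (between the pads) lies 54 mm ahead of it; z points along the fingers, y is the direction in which the jaws open and shut (so a half turn about z gives the same grasp; the last joint's range is limited). The gripper opens to 85 mm and grips with 20 to 120 N. Pads are 22 mm wide; open, the fingers measure 114 mm over their backs; the gripper's body (76 mm by 85 mm) begins 54 mm behind the grasp point. The pads swing forward as they close: fully open they stand 13 mm farther back than shut.
Start: joints at [1.285, 0.48, 1.596, -0, 1.065, -0.047], TCP at [0.154, 0.632, 0.304] pointing down, gripper open.
Joint ranges: [-2.75, 2.75], [-0.82, 2.05], [0.23, 2.67], [-1.56, 4.7], [0.09, 2.69], [-2.92, 2.92]. Speed limits (rad/s): [1.89, 1.89, 2.39, 3.01, 3.01, 3.01].

## Interface

Orientations are given as a unit quaternion [x, y, z, w].
In Python, from workcell import status, imaging, workorder gives the robot as it stands. The module is installed in compiled form; this text tells all that it offers.
- The arm moves only by the tool jog_arm, never from a script. Its argument "targets" is a list of rows, each a list of 7 numbers: the shift along the tool's x, y, z in mm, then the turn, a rotation vector about the tool's x, y, z in rad, then the opening, from 0 (shut) to 1 (fully open). A call has 1 to 12 rows; each row shifts and turns the pose as measured when the row begins, along the tool's axes as they then stand; what a row does not reach is not made up. A row lasts 1/10 s, in which the tool goes at most 50 mm and 8.59 degrees, less where a joint would pass 70% of its speed; a pose out of reach is approached as far as the arm can. A call with a gripper value outside its range is refused whole. The fingers move at their own pace and stop on an object; the grip force is fixed at half the most. Time passes only in rows, so rows that do not move let the fingers close. It gives the time, the measured TCP pose, the force and the opening at its end, in the units of the state.
- status.get_state(): the state, without advancing time (a new reading comes with each control period).
- imaging.read_camera(name): name is "scene" or "top" or "wrist"; returns (picture, depth): 420x560x3 uint8, blue, green, red; 420x560 float32, m along the optical axis (not along the pixel's ray), 0 where there is no reading.
- imaging.camera_params(name): a dict with "fx", "fy", "cx", "cy" (pixels), "cam_to_world" (4x4, takes a point from camera to world coordinates); the wrist camera has in their place "hand_eye" (4x4, takes a point from camera to tool coordinates, whose origin is the TCP and whose axes are the flange's). Camera axes: x right, y up, looking along -z (the intrinsics and any distortion apply to the point x, -y, -z); pixel columns grow to the right and rows downward; lengths in m; the calibration is good to about 2 mm. A picture is of the moment at which its call begins: read the wrist's pose just before it. camera_params takes no time and is no camera call.
- workorder.job_done(): hands the job in, once; it reports no verdict.
The state is a dict: "time": time; "q": joint angles; "qvel": joint speeds; "effort": joint torques, N m; "tool_pos": TCP position; "tcp_rot": TCP orientation; "wrist_force": force on the tool from outside, world axes, zero at the start; "wrist_torque": the same for the moment, N m; "finger_gap": finger opening in m.
Only numpy, scipy, OpenCV 4.12 (cv2) and the standard library are available. Lean on these libraries where they do the work, as an engineer would, in place of code of your own. Each camera call takes 0.05 s, during which the arm holds its last target. There are 200 camera calls.

## Working session

There is one attempt and no reset: what is moved stays moved. The work goes in short steps, Python scripts to look and compute and a tool call to move; the robot and the scene stay as the last step left them, time stands still between calls to the robot, and variables do not carry over. Pictures are saved under pics/ and viewed, about 12 in all and at most 16, crops included, and the job is handed in when it is done.

Besides the shell and the picture viewer there is one more tool, called after "Request:" as name([rows], argument=value, ...), one row to a line, values as JSON. jog_arm: Moves the arm, as the interface text tells. Its arguments: {"type":"object","properties":{"targets":{"type":"array","items":{"type":"array","items":{"type":"number"}}}},"required":["targets"]}

```bash
ls; mkdir -p pics; python3 - <<'E'
from workcell import status, imaging
import cv2,numpy as np
s=status.get_state();print({k:np.round(v,3).tolist() for k,v in s.items()})
for n in ["scene","top","wrist"]:
    p,d=imaging.read_camera(n);cv2.imwrite(f"pics/{n}0.png",p);np.save(f"pics/{n}0.npy",d)
    print(n,{k:np.round(v,4).tolist() if not isinstance(v,str) else v for k,v in imaging.camera_params(n).items()}, (d>0).mean(), d.min(), d.max())
E
```

```text
pics
{'time': 0.0, 'q': [1.285, 0.481, 1.597, -0.0, 1.065, -0.047], 'qvel': [0.0, -0.0, -0.0, 0.001, -0.0, 0.0], 'effort': [-0.007, -95.064, -43.018, -0.0, 0.012, -0.0], 'tool_pos': [0.154, 0.631, 0.303], 'tcp_rot': [0.119, 0.993, -0.001, -0.0], 'wrist_force': [-0.403, -0.539, 0.224], 'wrist_torque': [-0.062, 0.029, -0.048], 'finger_gap': 0.085}
scene {'fx': 471.3116, 'fy': 471.3116, 'cx': 279.7027, 'cy': 206.9792, 'cam_to_world': [[-0.0267, -0.5844, 0.8111, 1.3336], [0.9995, -0.0011, 0.0321, 0.0965], [-0.0178, 0.8115, 0.5841, 0.6996], [0.0, 0.0, 0.0, 1.0]]} 0.995969387755102 0.0 3.460099
top {'fx': 436.049, 'fy': 436.049, 'cx': 275.9569, 'cy': 211.0075, 'cam_to_world': [[0.0201, 0.9861, -0.1648, 0.2416], [-0.9996, 0.0234, 0.0184, 0.0654], [0.022, 0.1643, 0.9862, 1.3171], [0.0, 0.0, 0.0, 1.0]]} 0.9959481292517007 0.0 2.333743
wrist {'fx': 365.676, 'fy': 365.676, 'cx': 275.1891, 'cy': 204.8801, 'hand_eye': [[0.0002, 0.9631, 0.269, 0.0673], [1.0, -0.0006, 0.0012, 0.0002], [0.0013, 0.269, -0.9631, -0.07], [0.0, 0.0, 0.0, 1.0]]} 0.9960289115646258 0.0 1.3976798
```

View pics/top0.png

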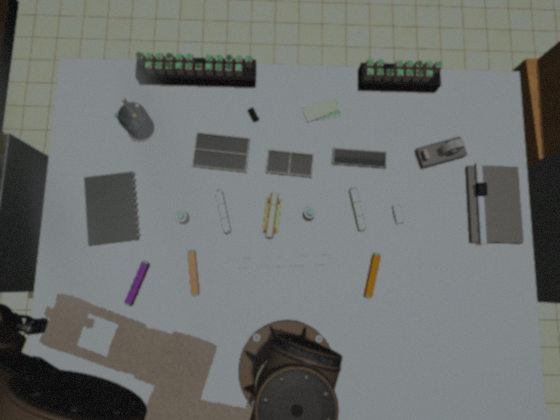

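View pics/scene0.png

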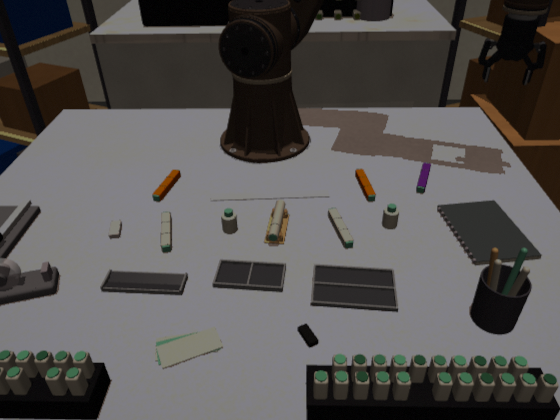

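The top view shows the two-lane tray (221,152), pocket tray (289,163), trough tray (359,158), square markers (223,211) and (357,208), cradle with the round marker (271,215), and bottles (181,216) and (309,213). The decoys are orange and purple, lower down. The scene view agrees. Next I'll measure these by ray casting and depth.

```bash
cat > h.py <<'E'
import numpy as np,cv2
from scipy.spatial.transform import Rotation as R
from workcell import status, imaging
def cam(n,st=None):
    c=imaging.camera_params(n)
    if n=="wrist":
        T=np.eye(4);T[:3,:3]=R.from_quat(st["tcp_rot"]).as_matrix();T[:3,3]=st["tool_pos"]
        M=T@np.array(c["hand_eye"])
    else: M=np.array(c["cam_to_world"])
    return c,M
def dirs(c,M,u,v):
    u=np.asarray(u,float);v=np.asarray(v,float)
    return np.stack([(u-c["cx"])/c["fx"],-(v-c["cy"])/c["fy"],-np.ones_like(u)],-1)@M[:3,:3].T
def plane(c,M,u,v,z):
    d=dirs(c,M,u,v);return M[:3,3]+d*((z-M[2,3])/d[...,2])[...,None]
def cloud(c,M,D):
    v,u=np.mgrid[:D.shape[0],:D.shape[1]]
    return M[:3,3]+dirs(c,M,u,v)*D[...,None]
E
python3 - <<'E'
from h import *
for n in ["top","scene"]:
    c,M=cam(n);P=cv2.imread(f"pics/{n}0.png");D=np.load(f"pics/{n}0.npy")
    X=cloud(c,M,D)
    reg=(X[...,0]>.38)&(X[...,0]<.85)&(abs(X[...,1])<.45)&(D>0)
    z=X[...,2]; flat=reg&(abs(z)<.02); A=np.c_[X[flat][:,:2],np.ones(flat.sum())]
    co=np.linalg.lstsq(A,z[flat],rcond=None)[0]
    print(n,"median z",np.median(z[flat]),"plane",co.round(4),"std",np.std(z[flat]-A@co))
    hsv=cv2.cvtColor(P,cv2.COLOR_BGR2HSV)
    bg=np.median(P[flat],0);print("bg",bg)
    diff=np.abs(P.astype(int)-cv2.medianBlur(P,61).astype(int)).max(2)
    m=((diff>14)&reg).astype(np.uint8)
    k,l,s,ce=cv2.connectedComponentsWithStats(cv2.morphologyEx(m,cv2.MORPH_CLOSE,np.ones((3,3))))
    for i in range(1,k):
        if s[i,4]<25: continue
        v,u=np.where(l==i); w=plane(c,M,u,v,0.01)
        (cx,cy),(a,b),th=cv2.minAreaRect((w[:,:2]*1000).astype(np.float32))
        print(s[i].tolist(),ce[i].round(),"rect@z10 %.0f %.0f size %.0f %.0f ang %.1f"%(cx,cy,a,b,th),"zmed/p95 %.3f %.3f"%(np.median(z[l==i]),np.percentile(z[l==i],95)),P[l==i].mean(0).round())
E
```

```text
top median z -0.0001987628250790241 plane [-0.0004 -0.0003  0.0005] std 0.003860827952293516
bg [139. 136. 130.]
[302, 102, 39, 21, 297] [324. 113.] rect@z10 778 -97 size 51 114 ang 20.9 zmed/p95 0.004 0.008 [118. 130. 119.]
[132, 104, 23, 36, 418] [144. 122.] rect@z10 736 464 size 118 52 ang 39.4 zmed/p95 0.069 0.151 [82. 82. 80.]
[247, 107, 13, 16, 133] [253. 115.] rect@z10 766 120 size 53 27 ang 29.4 zmed/p95 0.009 0.014 [67. 67. 65.]
[192, 132, 59, 42, 1980] [221. 152.] rect@z10 641 215 size 171 116 ang 85.1 zmed/p95 0.003 0.011 [75. 78. 77.]
[414, 143, 23, 27, 470] [426. 156.] rect@z10 645 -428 size 73 76 ang 17.7 zmed/p95 0.023 0.051 [79. 82. 83.]
[331, 147, 56, 23, 1016] [359. 158.] rect@z10 634 -213 size 173 60 ang 86.9 zmed/p95 0.006 0.013 [70. 72. 71.]
[265, 149, 49, 30, 1175] [289. 163.] rect@z10 611 3 size 146 81 ang 85.6 zmed/p95 0.004 0.013 [79. 83. 82.]
[348, 187, 18, 45, 192] [354. 210.] rect@z10 472 -203 size 140 27 ang 13.0 zmed/p95 0.018 0.026 [105. 109. 104.]
[216, 189, 16, 46, 113] [226. 214.] rect@z10 456 199 size 142 25 ang 11.9 zmed/p95 0.004 0.023 [117. 120. 
[... 2149 characters left out ...]
 158 size 9 18 ang 48.3 zmed/p95 0.001 0.004 [129. 125. 126.]
[346, 357, 6, 8, 35] [349. 361.] rect@z10 828 189 size 9 14 ang 85.0 zmed/p95 0.002 0.003 [128. 124. 125.]
[366, 357, 6, 8, 37] [368. 360.] rect@z10 827 224 size 14 9 ang 0.8 zmed/p95 0.001 0.003 [127. 123. 124.]
[385, 356, 6, 9, 36] [388. 360.] rect@z10 825 258 size 16 8 ang 3.2 zmed/p95 0.002 0.003 [127. 125. 126.]
[406, 357, 5, 9, 36] [408. 360.] rect@z10 827 291 size 7 17 ang 79.3 zmed/p95 0.001 0.003 [127. 124. 125.]
[425, 357, 6, 9, 31] [428. 360.] rect@z10 827 325 size 16 9 ang 1.0 zmed/p95 0.001 0.004 [126. 124. 125.]
[446, 357, 5, 9, 32] [448. 360.] rect@z10 826 359 size 7 18 ang 75.2 zmed/p95 0.001 0.003 [128. 124. 125.]
```

```bash
cat >> h.py <<'E'
def go(x,y,z,jaw,st=None):
    "print tool-z turn (rad) and, after that turn, tool shift in mm, to reach TCP x,y,z mm with tool y at jaw deg"
    st=st or status.get_state();p=np.array(st["tool_pos"])*1000;m=R.from_quat(st["tcp_rot"]).as_matrix()
    j0=np.degrees(np.arctan2(m[1,1],m[0,1]));a=np.radians((jaw-j0+180)%360-180)
    m2=R.from_rotvec([0,0,a]).as_matrix()@m
    print("t %.2f p %s jaw %.1f tilt %.2f F %s gap %.1f | turn z %.3f shift %s"%(st["time"],p.round(1),j0,np.degrees(np.arccos(-m[2,2])),np.round(st["wrist_force"],1),st["finger_gap"]*1000,-a,(m2.T@(np.array([x,y,z])-p)).round(1)))
def wrist(name=None):
    st=status.get_state();P,D=imaging.read_camera("wrist");c,M=cam("wrist",st)
    if name: cv2.imwrite(f"pics/{name}.png",P)
    return st,P,D,c,M
E
python3 - <<'E'
from h import *
for n in ["top","scene"]:
    c,M=cam(n);D=np.load(f"pics/{n}0.npy");X=cloud(c,M,D)
    for nm,x,y,r,lo,hi in [("sq1",456,199,90,16,30),("sq2",472,-203,90,16,30),("round",450,54,85,30,45),("b1",432,321,40,50,70),("b2",452,-55,40,50,70)]:
        Q=X*1000;k=(np.hypot(Q[...,0]-x,Q[...,1]-y)<r)&(Q[...,2]>lo)&(Q[...,2]<hi);q=Q[k]
        print(n,nm,k.sum(),"mean",q.mean(0).round(1),"rect",[np.round(e,1) for e in cv2.minAreaRect(q[:,:2].astype(np.float32))])
go(456,200,200,102.5)
E
```

```text
top sq1 307 mean [453.4 203.5  21. ] rect [array([453.7, 203.4]), array([133.8,  22.2]), np.float64(14.2)]
top sq2 307 mean [ 469.8 -203.6   21.2] rect [array([ 470.1, -204. ]), array([134.2,  22.9]), np.float64(12.0)]
top round 303 mean [443.4  55.3  35.7] rect [array([444.5,  55.7]), array([ 22.6, 135.9]), np.float64(84.1)]
top b1 37 mean [431.5 323.5  56.7] rect [array([431.4, 323.6]), array([18.2, 17.7]), np.float64(3.5)]
top b2 39 mean [451.3 -56.4  56.3] rect [array([452.2, -55.7]), array([17.4, 19.3]), np.float64(88.9)]
scene sq1 376 mean [465.8 201.5  22.7] rect [array([460.2, 200.9]), array([134.5,  24. ]), np.float64(14.1)]
scene sq2 361 mean [ 481.9 -204.    22.8] rect [array([ 475.4, -205.4]), array([138.3,  21.2]), np.float64(12.8)]
scene round 354 mean [456.4  53.6  36.9] rect [array([448.7,  53.5]), array([ 23.1, 140.2]), np.float64(84.1)]
scene b1 60 mean [439.3 320.3  57.2] rect [array([435.5, 320.4]), array([23.9, 17.6]), np.float64(1.8)]
scene b2 60 mean [458.4 -58.1  57.3] rect [array([456.7, -58.1]), array([19.1, 18.5]), np.float64(3.7)]
t 0.15 p [153.7 631.3 303.4] jaw 76.3 tilt 0.05 F [ 0.1 -0.8  0.2] gap 85.1 | turn z -0.457 shift [-201.8 -486.4  103.9]
```

Request:
jog_arm([
  [0,0,0,0,0,-0.121,1],
  [0,0,0,0,0,-0.121,1],
  [0,0,0,0,0,-0.121,1],
  [0,0,0,0,0,-0.121,1],
  [-17,-45,0,0,0,0,1],
  [-17,-45,0,0,0,0,1],
  [-17,-45,0,0,0,0,1],
  [-17,-45,0,0,0,0,1],
  [-17,-45,0,0,0,0,1],
  [-17,-45,0,0,0,0,1],
  [-17,-45,0,0,0,0,1],
  [-17,-45,0,0,0,0,1],
])

```text
time: 1.35
tool_pos: [0.3826, 0.3124, 0.3009]
tcp_rot: [-0.137, 0.991, -0.001, -0.001]
wrist_force: [0.5, 0.3, 0.2]
finger_gap: 0.0853
```

Request:
jog_arm([
  [-17,-43,20,0,0,0,1],
  [-17,-43,20,0,0,0,1],
  [-17,-43,20,0,0,0,1],
  [0,0,20,0,0,0,1],
  [0,0,20,0,0,0,1],
  [0,0,0,0,0,0,1],
  [0,0,0,0,0,0,1],
])

```text
time: 2.05
tool_pos: [0.4702, 0.1957, 0.2012]
tcp_rot: [-0.133, 0.991, -0.001, 0.001]
wrist_force: [0.2, 0.3, 0.2]
finger_gap: 0.0857
```

```bash
cat >> h.py <<'E'
def find(x,y,r,lo,hi,V):
    st,P,D,c,M=V;Q=cloud(c,M,D)*1000
    k=(np.hypot(Q[...,0]-x,Q[...,1]-y)<r)&(Q[...,2]>lo)&(Q[...,2]<hi)&(D>0)
    m,l,s,_=cv2.connectedComponentsWithStats(k.astype(np.uint8));q=Q[l==1+np.argmax(s[1:,4])]
    (a,b),sz,th=cv2.minAreaRect(q[:,:2].astype(np.float32))
    if sz[0]<sz[1]: sz=sz[::-1];th-=90
    print("n %d z med %.1f ctr %.1f %.1f size %.1f %.1f long dir %.1f"%(len(q),np.median(q[:,2]),a,b,*sz,th));return a,b,th
E
python3 - <<'E'
from h import *
V=wrist("w1");find(455,202,90,15,32,V);Q=cloud(V[3],V[4],V[2]);print(np.median(Q[abs(Q[...,2])<.006][:,2]))
go(455,202,200,104.1)
E
```

```text
n 5748 z med 21.7 ctr 457.7 202.0 size 134.9 22.3 long dir 14.0
-4.719675938891221e-05
t 2.10 p [470.1 195.8 201.4] jaw 105.3 tilt 0.13 F [-1.1 -0.3 -0.5] gap 85.3 | turn z 0.021 shift [13.1  9.7  1.3]
```

View pics/w1.png

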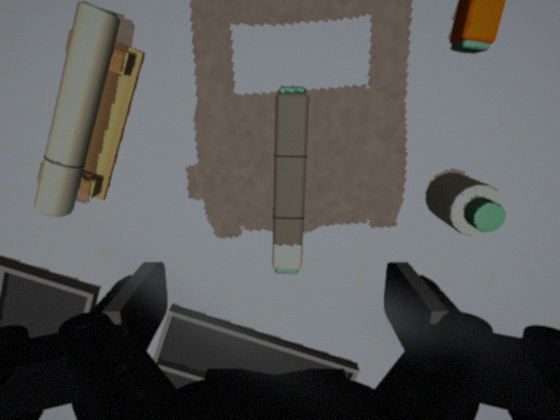

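Wrist view: marker 1 runs from (292,90) to (287,272), with green at both ends. Its top is at 21.7 mm and it measures 135 x 22, as it should. Going in to grasp it.

Request:
jog_arm([
  [10.5,9,0,0,0,0.022,1],
  [0,0,30,0,0,0,0.8],
  [0,0,30,0,0,0,0.6],
  [0,0,30,0,0,0,0.6],
  [0,0,15,0,0,0,0.6],
  [0,0,8,0,0,0,0.6],
  [0,0,6,0,0,0,0.6],
  [0,0,0,0,0,0,0.6],
])

```text
time: 2.9
tool_pos: [0.4622, 0.2079, 0.0875]
tcp_rot: [-0.125, 0.992, 0.001, 0.008]
wrist_force: [-0.3, -0.4, 0.3]
finger_gap: 0.0514
```

```bash
python3 -c "
from h import *
go(457.5,202,81.5,104)"
```

```text
t 2.90 p [462.2 207.9  87.5] jaw 104.4 tilt 0.98 F [-0.3 -0.4  0.3] gap 51.4 | turn z 0.006 shift [ 6.  -4.6  5.9]
```

```bash
cat >> h.py <<'E'
def fix(x,y,z,jaw):
    "full tool-frame rotvec and shift (present axes)"
    st=status.get_state();p=np.array(st["tool_pos"])*1000;m=R.from_quat(st["tcp_rot"]).as_matrix()
    j=np.radians(jaw);Y=np.array([np.cos(j),np.sin(j),0]);Z=np.array([0,0,-1.]);W=np.stack([np.cross(Y,Z),Y,Z],1)
    print("t %.2f p %s F %s gap %.1f | shift %s rot %s"%(st["time"],p.round(1),np.round(st["wrist_force"],1),st["finger_gap"]*1000,(m.T@(np.array([x,y,z])-p)).round(1),R.from_matrix(m.T@W).as_rotvec().round(4)))
E
python3 -c "
from h import *
fix(457.5,202,81.5,104)"
```

```text
t 2.90 p [462.2 207.9  87.5] F [-0.3 -0.4  0.3] gap 51.4 | shift [ 6.1 -4.5  5.9] rot [0.0005 0.0172 0.0063]
```

Request:
jog_arm([
  [6,-4.5,3,0,0.017,0.006,0.6],
  [0,0,0,0,0,0,0.6],
])

```text
time: 3.1
tool_pos: [0.4577, 0.2021, 0.0857]
tcp_rot: [-0.122, 0.993, 0.0, 0.0]
wrist_force: [-0.5, -0.2, -0.1]
finger_gap: 0.0513
```

```bash
python3 -c "
from h import *
fix(457.5,202,81.5,104)"
```

```text
t 3.10 p [457.7 202.1  85.7] F [-0.5 -0.2 -0.1] gap 51.3 | shift [ 0.3 -0.   4.2] rot [0.0008 0.0007 0.0004]
```

Request:
jog_arm([
  [0,0,4,0,0,0,0.6],
  [0,0,0,0,0,0,0],
  [0,0,0,0,0,0,0],
  [0,0,0,0,0,0,0],
  [0,0,0,0,0,0,0],
  [0,0,0,0,0,0,0],
  [0,0,0,0,0,0,0],
  [0,0,-10,0,0,0,0],
  [0,0,-20,0,0,0,0],
  [0,0,-40,0,0,0,0],
  [0,0,-40,0,0,0,0],
  [0,0,0,0,0,0,0],
])

```text
time: 4.3
tool_pos: [0.4576, 0.2016, 0.1979]
tcp_rot: [-0.122, 0.993, 0.0, 0.0]
wrist_force: [1.0, 0.3, -0.6]
finger_gap: 0.0202
```

Request:
jog_arm([
  [0,0,0,0,0,0.135,0],
  [0,0,0,0,0,0.135,0],
  [0,0,0,0,0,0.135,0],
  [0,0,0,0,0,0.135,0],
  [0,0,0,0,0,0.135,0],
  [0,0,0,0,0,0.135,0],
  [0,0,0,0,0,0.135,0],
  [0,0,0,0,0,0.135,0],
  [0,0,0,0,0,0.135,0],
  [0,0,0,0,0,0.135,0],
  [0,0,0,0,0,0.135,0],
  [0,0,0,0,0,0.135,0],
])

```text
time: 5.5
tool_pos: [0.4554, 0.2009, 0.2021]
tcp_rot: [0.659, 0.752, 0.001, 0.0]
wrist_force: [0.3, -0.6, 0.1]
finger_gap: 0.0204
```

```bash
python3 -c "
from h import *
fix(610,217,190,-5);go(610,217,190,-5)"
```

```text
t 5.50 p [455.4 200.9 202.1] F [ 0.3 -0.6  0.1] gap 20.4 | shift [ -4.5 155.4  12.3] rot [ 0.0015 -0.0012  0.2194]
t 5.50 p [455.4 200.9 202.1] jaw 7.6 tilt 0.11 F [ 0.3 -0.6  0.1] gap 20.4 | turn z 0.219 shift [ 29.5 152.6  12.3]
```

Request:
jog_arm([
  [0,0,0,0,0,0.11,0],
  [0,0,0,0,0,0.11,0],
  [0,0,0,0,0,0,0],
  [7,38,3,0,0,0,0],
  [7,38,3,0,0,0,0],
  [7,38,3,0,0,0,0],
  [7,38,3,0,0,0,0],
  [0,0,0,0,0,0,0],
  [0,0,0,0,0,0,0],
])

```text
time: 6.4
tool_pos: [0.6118, 0.2138, 0.1894]
tcp_rot: [0.734, 0.679, -0.001, -0.001]
wrist_force: [-1.2, 0.2, -0.6]
finger_gap: 0.0202
```

```bash
python3 - <<'E'
from h import *
V=wrist("w2");st,P,D,c,M=V
Q=cloud(c,M,D)*1000
# tray outline: walls/floor darker than counter; take tray walls by depth 6..14 within area
find(642,215,115,6.5,14,V)
g=cv2.cvtColor(P,cv2.COLOR_BGR2GRAY);k=(g<75)&(abs(Q[...,2]-3)<3)&(np.hypot(Q[...,0]-642,Q[...,1]-215)<110)
print(k.sum());q=Q[k];print(q[:,:2].min(0),q[:,:2].max(0),np.median(q[:,2]),cv2.minAreaRect(q[:,:2].astype(np.float32)))
# held marker
find(610,217,90,100,150,V)
fix(668.5,213,190,-5)
E
```

```text
n 4450 z med 9.9 ctr 646.3 215.3 size 168.9 110.6 long dir 85.0
6985
[600.31108329 107.34880975] [703.84515757 299.68336108] 3.0868299413010503 ((645.1126708984375, 200.927978515625), (189.69187927246094, 102.85020446777344), 85.071044921875)
n 17562 z med 128.6 ctr 614.8 226.1 size 112.0 46.4 long dir 72.4
t 6.45 p [611.7 213.8 189.5] F [-0.3 -0.2 -0.8] gap 20.4 | shift [ 3.6 56.6 -0.6] rot [-0.0019  0.0002  0.009 ]
```

View pics/w2.png

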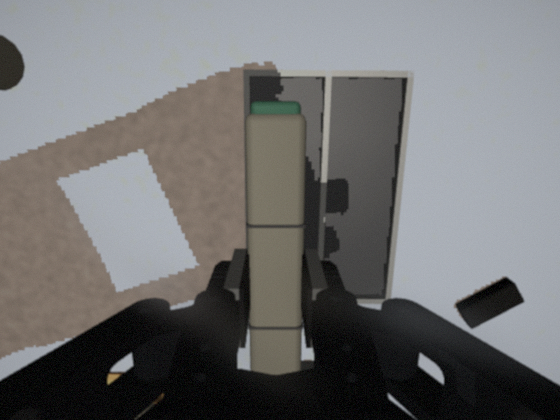

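Wrist view: the tray outline runs from (245,72) to (410,300), and marker 1 is held square to the lanes. Tray centre measured at (646.3,215.3), 169x111, rim 9.9, yaw -5. I'll use the far lane first.

Request:
jog_arm([
  [1,20,0,0,0,0.009,0],
  [1,20,0,0,0,0,0],
  [1,20,0,0,0,0,0],
  [0,0,0,0,0,0,0],
  [0,0,30,0,0,0,0],
  [0,0,30,0,0,0,0],
  [0,0,20,0,0,0,0],
  [0,0,5,0,0,0,0],
  [0,0,0,0,0,0,0],
  [0,0,0,0,0,0,0],
])

```text
time: 7.45
tool_pos: [0.6636, 0.2123, 0.1056]
tcp_rot: [0.732, 0.681, -0.003, -0.002]
wrist_force: [0.4, -0.4, 0.4]
finger_gap: 0.0206
```

```bash
python3 -c "
from h import *
fix(672.5,213,86,-5)"
```

```text
t 7.45 p [663.6 212.3 105.6] F [ 0.4 -0.4  0.4] gap 20.6 | shift [ 1.3  8.9 19.5] rot [-0.006   0.0013  0.0153]
```

Request:
jog_arm([
  [1.3,9,0,-0.006,0.001,0.015,0],
  [0,0,0,0,0,0,0],
  [0,0,10,0,0,0,0],
  [0,0,7,0,0,0,0],
  [0,0,0,0,0,0,0],
])

```text
time: 7.95
tool_pos: [0.6752, 0.2136, 0.091]
tcp_rot: [0.737, 0.675, 0.002, 0.002]
wrist_force: [-1.0, -0.5, -1.0]
finger_gap: 0.0204
```

```bash
python3 -c "
from h import *
fix(672.5,213,86,-5)"
```

```text
t 7.95 p [675.2 213.6  91. ] F [-1.  -0.5 -1. ] gap 20.4 | shift [-0.8 -2.7  5. ] rot [ 0.0056 -0.0016 -0.0007]
```

Request:
jog_arm([
  [-0.8,-2.7,3,0.0056,-0.0016,0,0],
  [0,0,0,0,0,0,0],
  [0,0,2,0,0,0,0],
  [0,0,0,0,0,0,0],
])

```text
time: 8.35
tool_pos: [0.6722, 0.213, 0.086]
tcp_rot: [0.737, 0.675, -0.0, -0.0]
wrist_force: [0.2, -0.3, -0.2]
finger_gap: 0.0206
```

```bash
python3 -c "
from h import *
fix(672.5,213,85,-5)"
```

```text
t 8.35 p [672.2 213.   86. ] F [ 0.2 -0.3 -0.2] gap 20.6 | shift [0.  0.3 1. ] rot [-0.0006  0.0002 -0.0005]
```

Request:
jog_arm([
  [0,0,1,0,0,0,0],
  [0,0,0,0,0,0,0],
  [0,0,0,0,0,0,0.42],
  [0,0,0,0,0,0,0.42],
  [0,0,0,0,0,0,0.42],
  [0,0,-10,0,0,0,0.42],
  [0,0,-30,0,0,0,0.42],
  [0,0,-40,0,0,0,1],
  [0,0,-40,0,0,0,1],
  [0,0,0,0,0,0,1],
])

```text
time: 9.35
tool_pos: [0.6718, 0.2129, 0.2107]
tcp_rot: [0.737, 0.675, -0.001, -0.001]
wrist_force: [-0.5, 0.3, 0.2]
finger_gap: 0.0773
```

Request:
jog_arm([
  [-43,-16,0,0,0,0.13,1],
  [-41,-22,0,0,0,0.13,1],
  [-38,-27,0,0,0,0.13,1],
  [-34,-32,0,0,0,0.13,1],
  [-29,-36,0,0,0,0.13,1],
  [-24,-39,0,0,0,0.13,1],
  [-19,-42,0,0,0,0.13,1],
  [-13,-44,0,0,0,0.13,1],
  [-7,-45,0,0,0,0.13,1],
  [-1,-46,0,0,0,0.1,1],
  [0,0,0,0,0,0,1],
  [0,0,0,0,0,0,1],
])

```text
time: 10.55
tool_pos: [0.3319, 0.2226, 0.215]
tcp_rot: [0.995, 0.101, 0.006, -0.001]
wrist_force: [1.0, 0.4, -0.1]
finger_gap: 0.0852
```

```bash
python3 -c "
from h import *
fix(475,-204,190,-77.6)
V=wrist('w3');find(473,-204,90,15,32,V)
P,D=imaging.read_camera('top');cv2.imwrite('pics/top1.png',P);c,M=cam('top');find(672,213,75,18,40,(0,P,D,c,M))"
```

```text
t 10.55 p [331.9 222.6 215. ] F [ 1.   0.4 -0.1] gap 85.2 | shift [ 53.7 446.7  25.6] rot [ 0.0001 -0.0115 -0.0132]Traceback (most recent call last):
  File "<string>", line 4, in <module>
    V=wrist('w3');find(473,-204,90,15,32,V)
                  ~~~~^^^^^^^^^^^^^^^^^^^^^
  File "h.py", line 32, in find
    m,l,s,_=cv2.connectedComponentsWithStats(k.astype(np.uint8));q=Q[l==1+np.argmax(s[1:,4])]
                                                                          ~~~~~~~~~^^^^^^^^^
    return _wrapfunc(a, 'argmax', axis=axis, out=out, **kwds)
    return bound(*args, **kwds)
ValueError: attempt to get argmax of an empty sequence
```

Request:
jog_arm([
  [45,10,4,0,-0.011,-0.013,1],
  [45,20,4,0,0,0,1],
  [10,44,4,0,0,0,1],
  [0,45,4,0,0,0,1],
  [0,45,4,0,0,0,1],
  [0,45,4,0,0,0,1],
  [0,45,0,0,0,0,1],
  [0,45,0,0,0,0,1],
  [-10,44,0,0,0,0,1],
  [-20,40,0,0,0,0,1],
  [-17,30,0,0,0,0,1],
  [0,0,0,0,0,0,1],
])

```text
time: 11.8
tool_pos: [0.48, -0.2048, 0.1911]
tcp_rot: [0.994, 0.107, 0.003, 0.001]
wrist_force: [0.1, 0.2, 0.3]
finger_gap: 0.0852
```

Request:
jog_arm([
  [0,0,0,0,0,0,1],
  [0,0,0,0,0,0,1],
])

```text
time: 12.0
tool_pos: [0.4787, -0.2073, 0.191]
tcp_rot: [0.995, 0.105, 0.003, 0.001]
wrist_force: [-0.1, -0.3, -0.1]
finger_gap: 0.0855
```

```bash
python3 -c "
from h import *
fix(473,-204,82,-77.6)
V=wrist('w3');find(473,-204,90,15,32,V)
P,D=imaging.read_camera('top');cv2.imwrite('pics/top1.png',P);c,M=cam('top');find(672,213,75,18,40,(0,P,D,c,M))"
```

```text
t 12.00 p [ 478.7 -207.3  191. ] F [-0.1 -0.3 -0.1] gap 85.5 | shift [ -5.6  -4.7 109. ] rot [ 0.0023 -0.0061 -0.0069]
n 5878 z med 21.7 ctr 474.7 -206.6 size 134.7 22.5 long dir 12.3
n 306 z med 24.0 ctr 668.9 216.5 size 134.6 23.8 long dir 85.0
```

Request:
jog_arm([
  [-3.8,-1.5,0,0.002,-0.006,-0.008,0.6],
  [0,0,0,0,0,0,0.6],
  [0,0,25,0,0,0,0.6],
  [0,0,30,0,0,0,0.6],
  [0,0,25,0,0,0,0.6],
  [0,0,12,0,0,0,0.6],
  [0,0,0,0,0,0,0.6],
  [0,0,0,0,0,0,0.6],
])

```text
time: 12.9
tool_pos: [0.4773, -0.2015, 0.0979]
tcp_rot: [0.993, 0.114, 0.001, 0.001]
wrist_force: [0.3, 1.5, 0.5]
finger_gap: 0.0514
```

```bash
python3 -c "
from h import *
fix(474.7,-206.6,82,-77.7)"
```

```text
t 12.90 p [ 477.3 -201.5   97.9] F [0.3 1.5 0.5] gap 51.4 | shift [-3.7  4.3 15.9] rot [ 0.0018 -0.0019  0.0142]
```

Request:
jog_arm([
  [-3.7,4.3,2,0.002,-0.002,0.014,0.6],
  [0,0,0,0,0,0,0.6],
  [0,0,7,0,0,0,0.6],
  [0,0,6,0,0,0,0.6],
  [0,0,0,0,0,0,0.6],
  [0,0,0,0,0,0,0.6],
])

```text
time: 13.5
tool_pos: [0.476, -0.2079, 0.0848]
tcp_rot: [0.994, 0.107, 0.002, 0.001]
wrist_force: [-0.5, -0.2, 0.6]
finger_gap: 0.0515
```

```bash
python3 -c "
from h import *
fix(474.7,-206.6,82,-77.7)"
```

```text
t 13.50 p [ 476.  -207.9   84.8] F [-0.5 -0.2  0.6] gap 51.5 | shift [-1.  -1.5  2.8] rot [ 0.0028 -0.0036 -0.0011]
```

Request:
jog_arm([
  [-1,-1.5,2.5,0.003,-0.003,0,0.6],
  [0,0,0,0,0,0,0],
  [0,0,0,0,0,0,0],
  [0,0,0,0,0,0,0],
  [0,0,0,0,0,0,0],
  [0,0,0,0,0,0,0],
  [0,0,0,0,0,0,0],
  [0,0,-10,0,0,0,0],
  [0,0,-20,0,0,0,0],
  [0,0,-40,0,0,0,0],
  [0,0,-40,0,0,0,0],
  [0,0,0,0,0,0,0],
])

```text
time: 14.7
tool_pos: [0.474, -0.2061, 0.1977]
tcp_rot: [0.994, 0.107, -0.001, -0.001]
wrist_force: [-1.1, -0.2, -1.0]
finger_gap: 0.0205
```

Request:
jog_arm([
  [35,-10,0,0,0,0,0],
  [35,-20,0,0,0,0,0],
  [30,-35,0,0,0,0,0],
  [25,-40,0,0,0,0,0],
  [25,-40,0,0,0,0,0],
  [20,-40,0,0,0,0,0],
  [20,-40,0,0,0,0,0],
  [20,-40,0,0,0,0,0],
  [10,-40,0,0,0,0,0],
  [10,-40,0,0,0,0,0],
  [5,-40,0,0,0,0,0],
  [0,0,0,0,0,0,0],
])

```text
time: 15.9
tool_pos: [0.6275, 0.2365, 0.2019]
tcp_rot: [0.995, 0.104, 0.001, -0.0]
wrist_force: [-0.8, -0.2, -0.7]
finger_gap: 0.0205
```

Request:
jog_arm([
  [0,0,0,0,0,-0.13,0],
  [0,0,0,0,0,-0.13,0],
  [0,0,0,0,0,-0.13,0],
  [0,0,0,0,0,-0.13,0],
  [0,0,0,0,0,-0.13,0],
  [0,0,0,0,0,-0.13,0],
  [0,0,0,0,0,-0.13,0],
  [0,0,0,0,0,-0.13,0],
  [0,0,0,0,0,-0.13,0],
  [0,0,0,0,0,-0.1,0],
  [0,0,0,0,0,0,0],
  [0,0,0,0,0,0,0],
])

```text
time: 17.1
tool_pos: [0.6235, 0.234, 0.2012]
tcp_rot: [0.721, 0.693, -0.003, -0.001]
wrist_force: [-0.2, 0.2, 0.3]
finger_gap: 0.0203
```

```bash
python3 -c "
from h import *
fix(620,217.5,105,-5);go(620,217.5,105,-5)"
```

```text
t 17.10 p [623.5 234.  201.2] F [-0.2  0.2  0.3] gap 20.3 | shift [-16.4  -2.3  96.3] rot [-0.0045  0.003   0.0464]
t 17.10 p [623.5 234.  201.2] jaw -2.3 tilt 0.31 F [-0.2  0.2  0.3] gap 20.3 | turn z 0.046 shift [-16.5  -1.6  96.3]
```

Request:
jog_arm([
  [-16.5,-2,0,-0.0045,0.003,0.046,0],
  [0,0,0,0,0,0,0],
  [0,0,30,0,0,0,0],
  [0,0,30,0,0,0,0],
  [0,0,25,0,0,0,0],
  [0,0,7,0,0,0,0],
  [0,0,0,0,0,0,0],
  [0,0,0,0,0,0,0],
])

```text
time: 17.9
tool_pos: [0.6217, 0.2143, 0.1092]
tcp_rot: [0.744, 0.668, 0.002, 0.001]
wrist_force: [-0.2, 0.2, -0.1]
finger_gap: 0.0202
```

```bash
python3 -c "
from h import *
fix(620,217.5,86,-5)"
```

```text
t 17.90 p [621.7 214.3 109.2] F [-0.2  0.2 -0.1] gap 20.2 | shift [ 3.  -2.1 23.2] rot [ 0.0033 -0.0013 -0.0208]
```

Request:
jog_arm([
  [3,-2,0,0.003,-0.001,-0.021,0],
  [0,0,0,0,0,0,0],
  [0,0,12,0,0,0,0],
  [0,0,7,0,0,0,0],
  [0,0,0,0,0,0,0],
  [0,0,0,0,0,0,0],
])

```text
time: 18.5
tool_pos: [0.6216, 0.2185, 0.0922]
tcp_rot: [0.737, 0.676, 0.002, 0.001]
wrist_force: [0.8, -0.9, -0.9]
finger_gap: 0.0202
```

```bash
python3 -c "
from h import *
fix(620,217.5,85.5,-5)"
```

```text
t 18.50 p [621.6 218.5  92.2] F [ 0.8 -0.9 -0.9] gap 20.2 | shift [-1.1 -1.5  6.7] rot [ 0.0048 -0.0022  0.0017]
```

Request:
jog_arm([
  [-1,-1.5,5,0.005,-0.002,0.002,0],
  [0,0,0,0,0,0,0],
  [0,0,1.5,0,0,0,0],
  [0,0,0,0,0,0,0],
  [0,0,0,0,0,0,0.42],
  [0,0,0,0,0,0,0.42],
  [0,0,0,0,0,0,0.42],
  [0,0,0,0,0,0,0.42],
  [0,0,-10,0,0,0,0.42],
  [0,0,-35,0,0,0,0.42],
  [0,0,-40,0,0,0,1],
  [0,0,-40,0,0,0,1],
])

```text
time: 19.7
tool_pos: [0.6173, 0.2166, 0.21]
tcp_rot: [0.738, 0.675, -0.005, -0.002]
wrist_force: [1.0, -0.2, -0.0]
finger_gap: 0.064
```

Request:
jog_arm([
  [-30,-26,0,0,0,0,1],
  [-30,-26,0,0,0,0,1],
  [-30,-26,0,0,0,0,1],
  [-30,-26,0,0,0,0,1],
  [-30,-26,0,0,0,0,1],
  [-28,-26,0,0,0,0,1],
  [0,0,0,0,0,0,1],
  [0,0,0,0,0,0.13,1],
  [0,0,0,0,0,0.13,1],
  [0,0,0,0,0,0.13,1],
  [0,0,0,0,0,0.13,1],
  [0,0,0,0,0,0.13,1],
])

```text
time: 20.9
tool_pos: [0.4445, 0.0493, 0.2257]
tcp_rot: [0.919, 0.395, 0.007, 0.002]
wrist_force: [0.6, -0.3, -0.3]
finger_gap: 0.0852
```

Request:
jog_arm([
  [0,0,0,0,0,0.13,1],
  [0,0,0,0,0,0.13,1],
  [0,0,0,0,0,0.13,1],
  [0,0,0,0,0,0.13,1],
  [0,0,0,0,0,0.13,1],
  [0,0,0,0,0,0.13,1],
  [0,0,0,0,0,0.13,1],
  [0,0,0,0,0,0,1],
  [0,0,0,0,0,0,1],
])

```text
time: 21.8
tool_pos: [0.4482, 0.0509, 0.2315]
tcp_rot: [0.998, -0.068, 0.011, -0.002]
wrist_force: [0.2, -0.3, -0.4]
finger_gap: 0.0854
```

```bash
python3 -c "
from h import *
fix(448,54,200,-95.9)
V=wrist('w4');find(448,54,80,28,50,V);find(448,54,80,33,50,V)
P,D=imaging.read_camera('top');cv2.imwrite('pics/top2.png',P[120:280,130:420].repeat(2,0).repeat(2,1));c,M=cam('top')
for x,y in [(672,213),(616,219)]: find(x,y,75,18,40,(0,P,D,c,M))"
```

```text
t 21.80 p [448.2  50.9 231.5] F [ 0.2 -0.3 -0.4] gap 85.4 | shift [-1.3 -2.9 31.5] rot [-0.0052 -0.022  -0.0333]
n 5139 z med 36.1 ctr 448.2 52.9 size 137.3 23.5 long dir -5.9
n 4227 z med 36.5 ctr 448.4 53.0 size 136.8 20.5 long dir -6.1
n 296 z med 23.7 ctr 669.0 216.3 size 133.2 24.7 long dir 84.7
n 263 z med 24.1 ctr 617.4 227.9 size 112.7 23.6 long dir 85.2
```

View pics/w4.png

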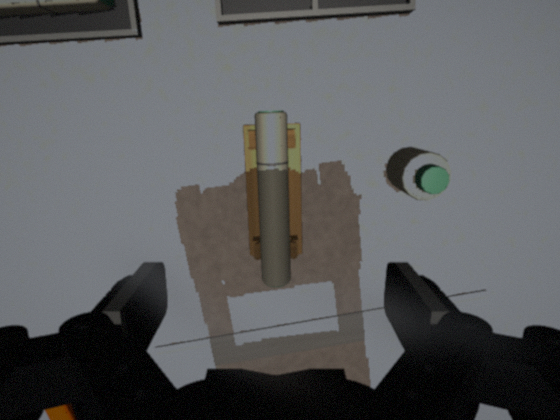

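View pics/top2.png

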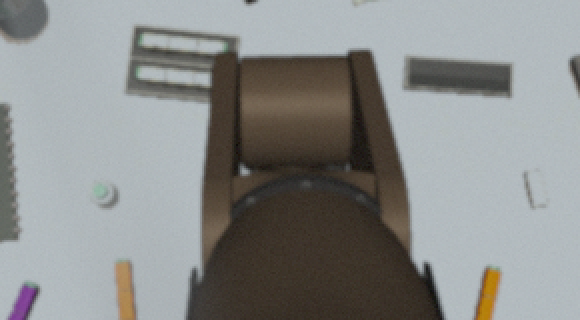

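Wrist view: the round marker lies from (271,112) to (277,285) in the cradle, with both rests clear of the middle. The top view crop shows both square markers in their lanes, at (185,40) and (170,75). Next is the round marker, centre (448.2,53), top about 38, direction -5.9.

Request:
jog_arm([
  [-1.3,-2,0,-0.005,-0.022,-0.033,0.7],
  [0,0,0,0,0,0,0.7],
  [0,0,30,0,0,0,0.7],
  [0,0,30,0,0,0,0.7],
  [0,0,30,0,0,0,0.7],
  [0,0,15,0,0,0,0.7],
  [0,0,0,0,0,0,0.7],
  [0,0,0,0,0,0,0.7],
])

```text
time: 22.7
tool_pos: [0.4488, 0.0537, 0.124]
tcp_rot: [0.999, -0.045, 0.0, 0.0]
wrist_force: [0.0, 0.2, 0.0]
finger_gap: 0.0598
```

```bash
python3 -c "
from h import *
fix(448.2,53,94.5,-95.9)"
```

```text
t 22.70 p [448.8  53.7 124. ] F [0.  0.2 0. ] gap 59.8 | shift [-0.6  0.7 29.5] rot [ 0.     -0.0002  0.0135]
```

Request:
jog_arm([
  [-0.6,0.7,12,0,0,0.0135,0.7],
  [0,0,10,0,0,0,0.7],
  [0,0,5,0,0,0,0.7],
  [0,0,0,0,0,0,0.7],
  [0,0,0,0,0,0,0.7],
])

```text
time: 23.2
tool_pos: [0.4503, 0.0532, 0.0991]
tcp_rot: [0.999, -0.05, 0.002, -0.0]
wrist_force: [-0.9, -0.3, 0.7]
finger_gap: 0.0597
```

```bash
python3 -c "
from h import *
fix(448.2,53,94.5,-95.9)"
```

```text
t 23.20 p [450.3  53.2  99.1] F [-0.9 -0.3  0.7] gap 59.7 | shift [-2.1  0.4  4.6] rot [-0.0007 -0.0048  0.002 ]
```

Request:
jog_arm([
  [-2,0.4,4.6,-0.001,-0.005,0.002,0.7],
  [0,0,0,0,0,0,0],
  [0,0,0,0,0,0,0],
  [0,0,0,0,0,0,0],
  [0,0,0,0,0,0,0],
  [0,0,0,0,0,0,0],
  [0,0,0,0,0,0,0],
  [0,0,-10,0,0,0,0],
  [0,0,-25,0,0,0,0],
  [0,0,-40,0,0,0,0],
  [0,0,-40,0,0,0,0],
  [0,0,0,0,0,0,0],
])

```text
time: 24.4
tool_pos: [0.4477, 0.0532, 0.2161]
tcp_rot: [0.999, -0.052, -0.001, 0.0]
wrist_force: [-0.2, -0.2, -0.5]
finger_gap: 0.0219
```

Request:
jog_arm([
  [30,25,0,0,0,0,0],
  [30,30,0,0,0,0,0],
  [30,35,0,0,0,0,0],
  [30,35,0,0,0,0,0],
  [30,35,0,0,0,0,0],
  [30,35,0,0,0,0,0],
  [20,30,0,0,0,0,0],
  [0,0,0,0,0,0,0],
  [0,0,0,0,0,-0.135,0],
  [0,0,0,0,0,-0.135,0],
  [0,0,0,0,0,-0.135,0],
  [0,0,0,0,0,-0.135,0],
])

```text
time: 25.6
tool_pos: [0.6262, -0.2019, 0.2188]
tcp_rot: [0.974, 0.225, -0.001, -0.0]
wrist_force: [0.4, -0.6, -0.0]
finger_gap: 0.0214
```

Request:
jog_arm([
  [0,0,0,0,0,-0.135,0],
  [0,0,0,0,0,-0.135,0],
  [0,0,0,0,0,-0.135,0],
  [0,0,0,0,0,-0.135,0],
  [0,0,0,0,0,-0.135,0],
  [0,0,0,0,0,-0.135,0],
  [0,0,0,0,0,-0.135,0],
  [0,0,0,0,0,-0.135,0],
  [0,0,0,0,0,0,0],
  [0,0,0,0,0,0,0],
])

```text
time: 26.6
tool_pos: [0.6206, -0.1978, 0.2183]
tcp_rot: [0.704, 0.71, -0.003, -0.005]
wrist_force: [-0.1, -0.6, -0.7]
finger_gap: 0.0215
```

```bash
python3 -c "
from h import *
fix(639,-215,190,-3.1);go(639,-215,190,-3.1)
V=wrist('w5');find(639,-215,100,4,20,V)
P,D=imaging.read_camera('top');c,M=cam('top')
for x,y in [(672,213),(616,219)]: find(x,y,75,18,40,(0,P,D,c,M))
find(612,4,85,6,20,(0,P,D,c,M));find(636,-213,100,7,20,(0,P,D,c,M))"
```

```text
t 26.60 p [ 620.6 -197.8  218.3] F [-0.1 -0.6 -0.7] gap 21.5 | shift [-17.5  18.5  28. ] rot [-0.011  -0.0034  0.0635]
t 26.60 p [ 620.6 -197.8  218.3] jaw 0.5 tilt 0.66 F [-0.1 -0.6 -0.7] gap 21.5 | turn z 0.064 shift [-16.3  19.6  28. ]
n 4185 z med 8.8 ctr 650.7 -191.9 size 120.6 30.7 long dir 87.5
n 143 z med 23.6 ctr 671.7 250.7 size 64.5 22.7 long dir 84.1
n 108 z med 23.7 ctr 671.4 246.5 size 55.9 22.7 long dir 83.6Traceback (most recent call last):
  File "<string>", line 7, in <module>
    find(612,4,85,6,20,(0,P,D,c,M));find(636,-213,100,7,20,(0,P,D,c,M))
    ~~~~^^^^^^^^^^^^^^^^^^^^^^^^^^^
  File "h.py", line 32, in find
    m,l,s,_=cv2.connectedComponentsWithStats(k.astype(np.uint8));q=Q[l==1+np.argmax(s[1:,4])]
                                                                          ~~~~~~~~~^^^^^^^^^
    return _wrapfunc(a, 'argmax', axis=axis, out=out, **kwds)
    return bound(*args, **kwds)
ValueError: attempt to get argmax of an empty sequence
```

View pics/w5.png

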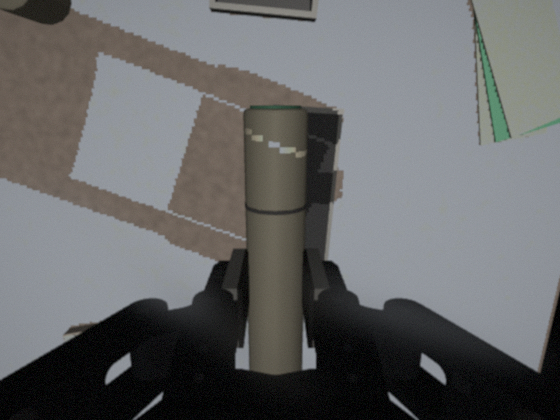

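Wrist view: the marker is held upright in the picture at (275,240) and hides half of the trough. The visible far rim at (335,200) and end wall at (320,110) put the trough centre at about (639,-215.5), which agrees with the top and scene views.

Request:
jog_arm([
  [-17.5,18.5,10,-0.011,-0.003,0.06,0],
  [0,0,0,0,0,0,0],
  [0,0,30,0,0,0,0],
  [0,0,30,0,0,0,0],
  [0,0,20,0,0,0,0],
  [0,0,10,0,0,0,0],
  [0,0,0,0,0,0,0],
  [0,0,0,0,0,0,0],
])

```text
time: 27.5
tool_pos: [0.64, -0.215, 0.1171]
tcp_rot: [0.73, 0.683, 0.001, 0.001]
wrist_force: [0.7, -1.0, 0.4]
finger_gap: 0.0214
```

```bash
python3 -c "
from h import *
fix(638.9,-215.3,87,-2.9)"
```

```text
t 27.50 p [ 640.  -215.   117.1] F [ 0.7 -1.   0.4] gap 21.4 | shift [-0.3 -1.1 30.1] rot [ 0.0021  0.0001 -0.0151]
```

Request:
jog_arm([
  [-0.3,-1,10,0.002,0,-0.015,0],
  [0,0,10,0,0,0,0],
  [0,0,6,0,0,0,0],
  [0,0,0,0,0,0,0],
  [0,0,0,0,0,0,0],
])

```text
time: 28.0
tool_pos: [0.6402, -0.2157, 0.0917]
tcp_rot: [0.724, 0.689, 0.001, 0.002]
wrist_force: [0.1, -0.6, 0.3]
finger_gap: 0.0214
```

```bash
python3 -c "
from h import *
fix(638.9,-215.3,85.5,-2.9)"
```

```text
t 28.00 p [ 640.2 -215.7   91.7] F [ 0.1 -0.6  0.3] gap 21.4 | shift [ 0.3 -1.3  6.2] rot [0.0036 0.0013 0.0008]
```

Request:
jog_arm([
  [0,-1.3,4,0.004,0.001,0,0],
  [0,0,0,0,0,0,0],
  [0,0,2,0,0,0,0],
  [0,0,0,0,0,0,0],
])

```text
time: 28.4
tool_pos: [0.6392, -0.2158, 0.086]
tcp_rot: [0.725, 0.689, -0.0, 0.0]
wrist_force: [-0.3, 1.1, -0.2]
finger_gap: 0.0214
```

```bash
python3 -c "
from h import *
fix(638.9,-215.3,85,-2.9)"
```

```text
t 28.40 p [ 639.2 -215.8   86. ] F [-0.3  1.1 -0.2] gap 21.4 | shift [ 0.5 -0.4  1. ] rot [0.0002 0.0006 0.0007]
```

Request:
jog_arm([
  [0,0,0.8,0,0,0,0],
  [0,0,0,0,0,0,0],
  [0,0,0,0,0,0,0.45],
  [0,0,0,0,0,0,0.45],
  [0,0,0,0,0,0,0.45],
  [0,0,0,0,0,0,0.45],
  [0,0,-10,0,0,0,0.45],
  [0,0,-35,0,0,0,0.45],
  [0,0,-40,0,0,0,1],
  [0,0,-40,0,0,0,1],
  [0,0,0,0,0,0,1],
])

```text
time: 29.5
tool_pos: [0.6388, -0.2156, 0.2164]
tcp_rot: [0.725, 0.689, -0.0, -0.0]
wrist_force: [0.4, -0.7, 0.1]
finger_gap: 0.0799
```

```bash
python3 -c "
from h import *
fix(455,-57,210,-4.5)
V=wrist('w6');find(639,-215,100,20,45,V)"
```

```text
t 29.50 p [ 638.8 -215.6  216.4] F [ 0.4 -0.7  0.1] gap 79.9 | shift [ 149.2 -191.5    6.6] rot [-0.0013  0.0001  0.0286]
n 5152 z med 26.1 ctr 638.5 -217.6 size 136.8 22.5 long dir 87.1
```

View pics/w6.png

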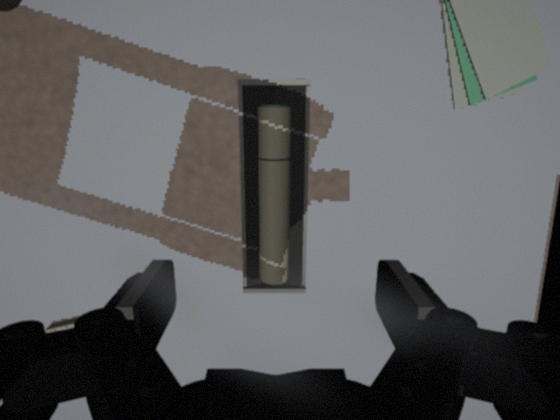

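The picture shows the round marker lying in the trough, (274,105) to (272,282), inside all the walls; the measured top and direction agree. Now to bottle 2.

Request:
jog_arm([
  [25,-32,0,0,0,0.028,1],
  [25,-32,0,0,0,0,1],
  [25,-32,0,0,0,0,1],
  [25,-32,0,0,0,0,1],
  [25,-32,0,0,0,0,1],
  [24,-32,0,0,0,0,1],
  [0,0,0,0,0,0,1],
  [0,0,0,0,0,0,1],
])

```text
time: 30.35
tool_pos: [0.4464, -0.0469, 0.2107]
tcp_rot: [0.735, 0.678, -0.003, -0.004]
wrist_force: [0.7, 0.4, 0.1]
finger_gap: 0.0854
```

```bash
cat >> h.py <<'E'
def bottle(x,y,V):
    find(x,y,40,50,70,V);find(x,y,40,40,48,V)
    st,P,D,c,M=V;Q=cloud(c,M,D)*1000;k=(np.hypot(Q[...,0]-x,Q[...,1]-y)<40)&(Q[...,2]>5)
    q=Q[k][:,:2].astype(np.float32);print("all>5 circle",cv2.minEnclosingCircle(q))
E
python3 -c "
from h import *
V=wrist('w7');bottle(455,-57,V);fix(455,-57,94,-4.5)"
```

```text
n 755 z med 57.8 ctr 455.8 -58.0 size 19.3 19.1 long dir -33.3
n 1209 z med 43.8 ctr 455.7 -57.8 size 34.8 34.7 long dir -41.7
all>5 circle ((460.2462158203125, -44.42993927001953), 37.31886291503906)
t 30.40 p [446.1 -47.  210.6] F [-1.   0.1 -0.3] gap 85.0 | shift [ -9.4  10.9 116.5] rot [-0.0106 -0.001  -0.0023]
```

Request:
jog_arm([
  [-10,10.5,0,-0.0106,-0.001,-0.002,1],
  [0,0,0,0,0,0,1],
  [0,0,25,0,0,0,1],
  [0,0,30,0,0,0,1],
  [0,0,20,0,0,0,1],
  [0,0,10,0,0,0,1],
  [0,0,0,0,0,0,1],
  [0,0,0,0,0,0,1],
])

```text
time: 31.2
tool_pos: [0.4631, -0.0639, 0.1224]
tcp_rot: [0.736, 0.677, 0.002, 0.003]
wrist_force: [0.0, 0.4, 0.7]
finger_gap: 0.0854
```

```bash
python3 -c "
from h import *
fix(455.8,-58,94,-4.5)"
```

```text
t 31.20 p [463.1 -63.9 122.4] F [0.  0.4 0.7] gap 85.4 | shift [ 5.3 -8.  28.3] rot [ 0.0061  0.0009 -0.006 ]
```

Request:
jog_arm([
  [5.3,-8,0,0.006,0.001,-0.006,1],
  [0,0,0,0,0,0,1],
  [0,0,0,0,0,0,1],
  [0,0,12,0,0,0,1],
  [0,0,10,0,0,0,1],
  [0,0,3,0,0,0,1],
  [0,0,0,0,0,0,1],
  [0,0,0,0,0,0,1],
])

```text
time: 32.0
tool_pos: [0.4564, -0.0576, 0.0973]
tcp_rot: [0.734, 0.679, 0.001, 0.001]
wrist_force: [-0.1, 0.1, 0.3]
finger_gap: 0.0853
```

```bash
python3 -c "
from h import *
fix(455.8,-58,94,-4.5)"
```

```text
t 32.00 p [456.4 -57.6  97.3] F [-0.1  0.1  0.3] gap 85.3 | shift [-0.4 -0.6  3.3] rot [0.0035 0.0002 0.0008]
```

Request:
jog_arm([
  [-0.4,-0.6,3,0.003,0,0.001,1],
  [0,0,0,0,0,0,1],
  [0,0,0,0,0,0,0],
  [0,0,0,0,0,0,0],
  [0,0,0,0,0,0,0],
  [0,0,0,0,0,0,0],
  [0,0,0,0,0,0,0],
  [0,0,0,0,0,0,0],
  [0,0,0,0,0,0,0],
  [0,0,0,0,0,0,0],
  [0,0,0,0,0,0,0],
  [0,0,0,0,0,0,0],
])

```text
time: 33.2
tool_pos: [0.4561, -0.0581, 0.095]
tcp_rot: [0.734, 0.679, 0.0, 0.001]
wrist_force: [-0.2, -0.6, -0.6]
finger_gap: 0.0344
```

```bash
python3 -c "
from h import *
fix(455.8,-58,94,-4.5)"
```

```text
t 33.20 p [456.1 -58.1  95. ] F [-0.2 -0.6 -0.6] gap 34.4 | shift [ 0.1 -0.3  1. ] rot [ 0.0013  0.0004 -0.0004]
```

Request:
jog_arm([
  [0,0,-10,0,0,0,0],
  [0,0,-30,0,0,0,0],
  [0,0,-40,0,0,0,0],
  [0,0,-30,0,0,0,0],
  [0,0,0,0,0,0,0],
  [5,35,0,0,0,0,0],
  [5,35,0,0,0,0,0],
  [5,30,0,0,0,0,0],
  [0,10,0,0,0,0,0],
  [0,0,0,0,0,0,0],
  [0,0,0,0,0,0,0],
  [0,0,0,0,0,0,0],
])

```text
time: 34.4
tool_pos: [0.5656, -0.0511, 0.2124]
tcp_rot: [0.735, 0.678, -0.001, -0.001]
wrist_force: [-0.5, 0.1, -0.4]
finger_gap: 0.0342
```

```bash
python3 -c "
from h import *
fix(615,-32,140,-4.5)
V=wrist('w8');find(614,3,85,6,16,V)"
```

```text
t 34.40 p [565.6 -51.1 212.4] F [-0.5  0.1 -0.4] gap 34.2 | shift [22.9 48.  72.2] rot [-0.0027  0.0001 -0.0008]
n 4755 z med 11.6 ctr 615.5 2.1 size 144.5 74.4 long dir 85.3
```

View pics/w8.png

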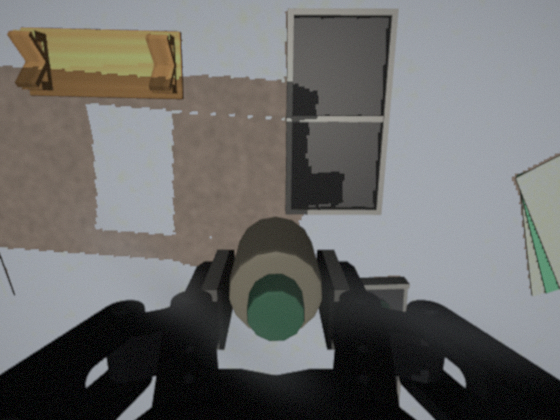

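The picture shows the pocket tray at (290,10)-(395,212) and the bottle held upright at (275,290). Tray centre (615.5,2.1), 144.5x74.4, rim 11.6. I'll use the right-hand pocket at (612.6,-32.8).

Request:
jog_arm([
  [11,23,0,-0.003,0,0,0],
  [11,22.5,0,0,0,0,0],
  [0,0,0,0,0,0,0],
  [0,0,0,0,0,0,0],
  [0,0,25,0,0,0,0],
  [0,0,30,0,0,0,0],
  [0,0,25,0,0,0,0],
  [0,0,10,0,0,0,0],
  [0,0,0,0,0,0,0],
  [0,0,0,0,0,0,0],
  [0,0,0,0,0,0,0],
])

```text
time: 35.55
tool_pos: [0.6052, -0.0345, 0.123]
tcp_rot: [0.736, 0.678, -0.001, -0.001]
wrist_force: [-0.2, 0.6, -0.7]
finger_gap: 0.0337
```

```bash
python3 -c "
from h import *
fix(612.6,-32.8,100,-4.7)"
```

```text
t 35.55 p [605.2 -34.5 123. ] F [-0.2  0.6 -0.7] gap 33.7 | shift [ 2.3  7.3 23. ] rot [-0.0029  0.0004 -0.    ]
```

Request:
jog_arm([
  [2.3,7.3,0,-0.003,0,0,0],
  [0,0,0,0,0,0,0],
  [0,0,0,0,0,0,0],
  [0,0,10,0,0,0,0],
  [0,0,8,0,0,0,0],
  [0,0,0,0,0,0,0],
  [0,0,0,0,0,0,0],
])

```text
time: 36.25
tool_pos: [0.6148, -0.0327, 0.1059]
tcp_rot: [0.735, 0.678, 0.001, 0.002]
wrist_force: [1.2, 0.0, -0.2]
finger_gap: 0.0341
```

```bash
python3 -c "
from h import *
fix(612.6,-32.8,99.5,-4.7)"
```

```text
t 36.25 p [614.8 -32.7 105.9] F [ 1.2  0.  -0.2] gap 34.1 | shift [-0.3 -2.2  6.4] rot [0.0044 0.0004 0.0002]
```

Request:
jog_arm([
  [-0.3,-2.2,4,0.0044,0,0,0],
  [0,0,0,0,0,0,0],
  [0,0,2,0,0,0,0],
  [0,0,0,0,0,0,0],
  [0,0,0,0,0,0,0],
])

```text
time: 36.75
tool_pos: [0.6122, -0.0329, 0.0992]
tcp_rot: [0.735, 0.678, -0.0, -0.0]
wrist_force: [-0.4, 1.2, -0.7]
finger_gap: 0.0343
```

```bash
python3 -c "
from h import *
fix(612.6,-32.8,99,-4.7)"
```

```text
t 36.75 p [612.2 -32.9  99.2] F [-0.4  1.2 -0.7] gap 34.3 | shift [0.1 0.4 0.2] rot [-0.001   0.0004  0.0001]
```

Request:
jog_arm([
  [0,0,0,0,0,0,0.7],
  [0,0,0,0,0,0,0.7],
  [0,0,0,0,0,0,0.7],
  [0,0,0,0,0,0,0.9],
  [0,0,0,0,0,0,0.9],
  [0,0,-10,0,0,0,0.9],
  [0,0,-30,0,0,0,1],
  [0,0,-40,0,0,0,1],
  [0,0,-30,0,0,0,1],
  [0,0,0,0,0,0,1],
  [0,0,0,0,0,0,1],
])

```text
time: 37.85
tool_pos: [0.6122, -0.0328, 0.2164]
tcp_rot: [0.735, 0.678, -0.0, 0.0]
wrist_force: [0.1, 0.8, -0.5]
finger_gap: 0.0857
```

```bash
python3 -c "
from h import *
V=wrist('w9');bottle(612.6,-32.8,V)"
```

```text
n 802 z med 61.8 ctr 613.2 -33.3 size 19.6 19.0 long dir 88.9
n 741 z med 47.2 ctr 611.9 -31.0 size 35.2 30.5 long dir 28.8
all>5 circle ((612.5992431640625, -32.79625701904297), 39.99775695800781)
```

Request:
jog_arm([
  [37,-23,0,0,0,0,1],
  [37,-23,0,0,0,0,1],
  [37,-23,0,0,0,0,1],
  [37,-23,0,0,0,0,1],
  [37,-23,0,0,0,0,1],
  [37,-23,0,0,0,0,1],
  [37,-23,0,0,0,0,1],
  [37,-22,0,0,0,0,1],
  [30,-16,0,0,0,0,1],
  [0,0,0,0,0,0,1],
  [0,0,0,0,0,0,1],
  [0,0,0,0,0,0,1],
])

```text
time: 39.1
tool_pos: [0.4306, 0.3178, 0.2065]
tcp_rot: [0.736, 0.677, -0.007, -0.002]
wrist_force: [0.7, -0.8, -0.2]
finger_gap: 0.0854
```

```bash
python3 -c "
from h import *
V=wrist('w10');bottle(435.5,321,V);fix(435.5,321,94,-4.7)"
```

```text
n 808 z med 57.8 ctr 436.4 322.2 size 19.1 19.0 long dir -70.3
n 1330 z med 43.7 ctr 436.5 322.6 size 34.8 34.5 long dir -4.8
all>5 circle ((435.7426452636719, 321.5906066894531), 39.985538482666016)
t 39.15 p [430.7 317.5 206.5] F [-0.4 -1.2  0.1] gap 85.3 | shift [  4.7   5.8 112.4] rot [-0.0117  0.0076 -0.0029]
```

Request:
jog_arm([
  [6,6,0,-0.012,0.007,-0.003,1],
  [0,0,0,0,0,0,1],
  [0,0,0,0,0,0,1],
  [0,0,25,0,0,0,1],
  [0,0,30,0,0,0,1],
  [0,0,20,0,0,0,1],
  [0,0,10,0,0,0,1],
  [0,0,0,0,0,0,1],
  [0,0,0,0,0,0,1],
])

```text
time: 40.05
tool_pos: [0.4418, 0.3204, 0.1202]
tcp_rot: [0.738, 0.675, 0.002, 0.001]
wrist_force: [-1.1, -0.2, 0.1]
finger_gap: 0.0856
```

```bash
python3 -c "
from h import *
fix(436.4,322.3,94.5,-4.7)"
```

```text
t 40.05 p [441.8 320.4 120.2] F [-1.1 -0.2  0.1] gap 85.6 | shift [ 1.4 -5.7 25.7] rot [ 0.0043 -0.002  -0.0064]
```

Request:
jog_arm([
  [1.4,-5.7,0,0.004,-0.002,-0.006,1],
  [0,0,0,0,0,0,1],
  [0,0,0,0,0,0,1],
  [0,0,12,0,0,0,1],
  [0,0,9,0,0,0,1],
  [0,0,0,0,0,0,1],
  [0,0,0,0,0,0,1],
])

```text
time: 40.75
tool_pos: [0.437, 0.3233, 0.1001]
tcp_rot: [0.735, 0.678, 0.002, 0.0]
wrist_force: [-0.5, 0.3, 0.3]
finger_gap: 0.0855
```

```bash
python3 -c "
from h import *
fix(436.4,322.3,94.5,-4.7)"
```

```text
t 40.75 p [437.  323.3 100.1] F [-0.5  0.3  0.3] gap 85.5 | shift [-1.1 -0.5  5.6] rot [ 0.0034 -0.0025  0.0003]
```

Request:
jog_arm([
  [-1.1,-0.5,5.5,0.003,-0.002,0,1],
  [0,0,0,0,0,0,1],
  [0,0,0,0,0,0,1],
  [0,0,0,0,0,0,0],
  [0,0,0,0,0,0,0],
  [0,0,0,0,0,0,0],
  [0,0,0,0,0,0,0],
  [0,0,0,0,0,0,0],
  [0,0,0,0,0,0,0],
  [0,0,0,0,0,0,0],
  [0,0,0,0,0,0,0],
  [0,0,0,0,0,0,0],
])

```text
time: 41.95
tool_pos: [0.4366, 0.3223, 0.0948]
tcp_rot: [0.735, 0.678, 0.0, -0.0]
wrist_force: [0.1, -0.3, -0.3]
finger_gap: 0.0344
```

Request:
jog_arm([
  [0,0,-10,0,0,0,0],
  [0,0,-30,0,0,0,0],
  [0,0,-40,0,0,0,0],
  [0,0,-30,0,0,0,0],
  [0,0,0,0,0,0,0],
  [-36,28,0,0,0,0,0],
  [-36,28,0,0,0,0,0],
  [-36,28,0,0,0,0,0],
  [-36,28,0,0,0,0,0],
  [-36,28,0,0,0,0,0],
  [-36,28,0,0,0,0,0],
  [-36,28,0,0,0,0,0],
])

```text
time: 43.15
tool_pos: [0.614, 0.0504, 0.2121]
tcp_rot: [0.732, 0.681, 0.001, -0.0]
wrist_force: [0.5, 1.3, -0.6]
finger_gap: 0.0344
```

Request:
jog_arm([
  [0,0,0,0,0,0,0],
  [0,0,0,0,0,0,0],
  [0,0,0,0,0,0,0],
])

```text
time: 43.45
tool_pos: [0.6163, 0.0448, 0.2114]
tcp_rot: [0.734, 0.679, 0.001, 0.0]
wrist_force: [-1.0, 0.2, -0.5]
finger_gap: 0.0342
```

```bash
python3 -c "
from h import *
fix(618.4,37,120,-4.7)"
```

```text
t 43.45 p [616.3  44.8 211.4] F [-1.   0.2 -0.5] gap 34.2 | shift [-7.8  2.6 91.3] rot [ 0.0012 -0.0012  0.0034]
```

Request:
jog_arm([
  [-7.8,2.6,0,0.001,-0.001,0.003,0],
  [0,0,0,0,0,0,0],
  [0,0,0,0,0,0,0],
  [0,0,25,0,0,0,0],
  [0,0,30,0,0,0,0],
  [0,0,25,0,0,0,0],
  [0,0,10,0,0,0,0],
  [0,0,0,0,0,0,0],
  [0,0,0,0,0,0,0],
])

```text
time: 44.35
tool_pos: [0.6176, 0.0414, 0.121]
tcp_rot: [0.733, 0.68, 0.001, 0.001]
wrist_force: [-0.5, -0.5, -0.6]
finger_gap: 0.0338
```

```bash
python3 -c "
from h import *
fix(618.4,37,99,-4.7)"
```

```text
t 44.35 p [617.6  41.4 121. ] F [-0.5 -0.5 -0.6] gap 33.8 | shift [-4.3  1.  22. ] rot [ 0.0026 -0.0007  0.0068]
```

Request:
jog_arm([
  [-4.3,1,0,0.003,-0.001,0.006,0],
  [0,0,0,0,0,0,0],
  [0,0,0,0,0,0,0],
  [0,0,10,0,0,0,0],
  [0,0,7,0,0,0,0],
  [0,0,0,0,0,0,0],
  [0,0,0,0,0,0,0],
])

```text
time: 45.05
tool_pos: [0.6203, 0.0366, 0.1062]
tcp_rot: [0.735, 0.678, 0.002, 0.002]
wrist_force: [-0.5, 0.1, -0.2]
finger_gap: 0.034
```

```bash
python3 -c "
from h import *
fix(618.4,37,99,-4.7)"
```

```text
t 45.05 p [620.3  36.6 106.2] F [-0.5  0.1 -0.2] gap 34.0 | shift [ 0.2 -1.9  7.2] rot [ 0.0045 -0.0001  0.0002]
```

Request:
jog_arm([
  [0.2,-1.9,4.5,0.0045,0,0,0],
  [0,0,0,0,0,0,0],
  [0,0,2.2,0,0,0,0],
  [0,0,0,0,0,0,0],
  [0,0,0,0,0,0,0],
])

```text
time: 45.55
tool_pos: [0.6182, 0.0371, 0.0988]
tcp_rot: [0.735, 0.678, -0.0, -0.0]
wrist_force: [-0.5, -0.5, -0.9]
finger_gap: 0.0341
```

```bash
python3 -c "
from h import *
fix(618.4,37,99,-4.7)"
```

```text
t 45.55 p [618.2  37.1  98.8] F [-0.5 -0.5 -0.9] gap 34.1 | shift [-0.1  0.2 -0.2] rot [-0.0006 -0.      0.0004]
```

Request:
jog_arm([
  [0,0,0,0,0,0,0.7],
  [0,0,0,0,0,0,0.7],
  [0,0,0,0,0,0,0.7],
  [0,0,0,0,0,0,0.9],
  [0,0,0,0,0,0,0.9],
  [0,0,-10,0,0,0,0.9],
  [0,0,-30,0,0,0,1],
  [0,0,-40,0,0,0,1],
  [0,0,-40,0,0,0,1],
  [0,0,-40,0,0,0,1],
  [0,0,0,0,0,0,1],
  [0,0,0,0,0,0,1],
])

```text
time: 46.75
tool_pos: [0.6178, 0.0371, 0.2688]
tcp_rot: [0.735, 0.678, 0.0, -0.0]
wrist_force: [-0.4, -0.4, -0.5]
finger_gap: 0.0854
```

Request:
jog_arm([
  [40,-20,0,0,0,0,1],
  [40,-20,0,0,0,0,1],
  [40,-20,0,0,0,0,1],
  [40,-20,0,0,0,0,1],
  [40,-20,0,0,0,0,1],
  [40,-20,0,0,0,0,1],
  [40,-20,0,0,0,0,1],
  [40,-20,0,0,0,0,1],
  [40,-20,0,0,0,0,1],
  [40,-20,0,0,0,0,1],
  [0,0,0,0,0,0,1],
  [0,0,0,0,0,0,1],
])

```text
time: 47.95
tool_pos: [0.441, 0.4651, 0.2588]
tcp_rot: [0.736, 0.676, -0.006, -0.001]
wrist_force: [-0.3, 0.1, 0.2]
finger_gap: 0.0853
```

```bash
python3 -c "
from h import *
P,D=imaging.read_camera('top');c,M=cam('top');V=(0,P,D,c,M)
cv2.imwrite('pics/top3.png',cv2.resize(P[100:310,100:440],None,fx=2,fy=2))
S,D2=imaging.read_camera('scene');cv2.imwrite('pics/scene3.png',S)
for x,y in [(670,214),(616,219)]: find(x,y,25,18,40,V)
find(636,-213,75,18,40,V);find(612,-33,30,50,75,V);find(618,37,30,50,75,V)
s=status.get_state();print(s['time'],s['tool_pos'],np.abs(s['qvel']).max())"
```

```text
n 110 z med 24.1 ctr 668.1 213.7 size 48.3 24.7 long dir 82.7
n 110 z med 24.3 ctr 616.7 219.0 size 49.7 22.3 long dir 84.3
n 301 z med 24.8 ctr 633.3 -214.7 size 137.4 24.1 long dir 87.1
n 41 z med 61.0 ctr 609.3 -33.0 size 21.9 18.8 long dir -1.4
n 48 z med 60.0 ctr 614.9 38.6 size 30.3 18.6 long dir 26.5
48.05 [0.44174134 0.46422023 0.25908968] 0.020612196197898967
```

View pics/top3.png

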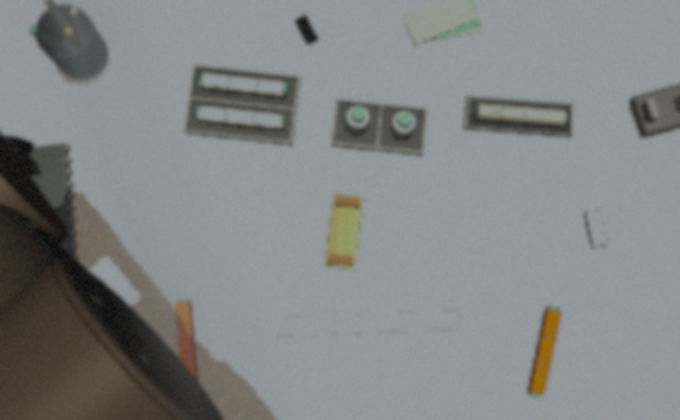

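View pics/scene3.png

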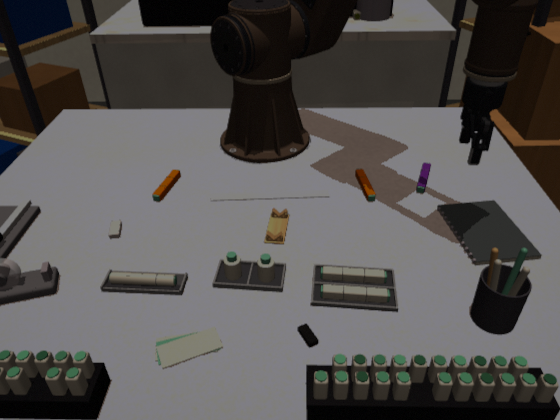

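Both views show the square markers in their lanes, (242,84) and (240,118) in the top crop. The round marker is in the trough at (522,114) and the bottles are upright at (357,118) and (403,122). The cradle is empty and the look-alikes haven't moved. Handing in.

Request:
jog_arm([
  [0,0,0,0,0,0,1],
  [0,0,0,0,0,0,1],
  [0,0,0,0,0,0,1],
  [0,0,0,0,0,0,1],
  [0,0,0,0,0,0,1],
])

```text
time: 48.55
tool_pos: [0.4439, 0.4605, 0.259]
tcp_rot: [0.739, 0.674, -0.006, -0.001]
wrist_force: [-0.8, -1.2, 0.5]
finger_gap: 0.0857
```

```bash
python3 -c "
from workcell import workorder
print(workorder.job_done())"
```

```text
the job is handed in; nothing more can be done
None
```

The job is done and handed in at about 48.6 s, in the order asked. The two square markers lie one in each lane, the round marker lies in the V trough, and the two bottles stand upright one in each pocket.

**Last checks:** the final top and scene pictures show all five pieces inside their trays, with the gripper clear and the look-alikes not moved.
- **Square markers:** tops measured at about 24 mm (25 expected).
- **Round marker:** lies along the trough at 87.1°, with its median surface height at 25–26 mm (28 expected at the crown).
- **Bottles:** cap tops measured at 60–62 mm (62 expected).

**Disagreements:** the top camera placed things about 4 mm nearer in x than the wrist camera. That is within what the trays allow, and I worked from the wrist camera. In the last top view, bottle 1's cap outline measured 30 x 19 mm instead of about 20 mm round, probably because of stray points at its edge. Both pictures show it upright.

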